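# Wet the cradle and hold a stone flask down in its spring ring

### The arm

A 6-joint arm with a two-finger parallel gripper is mounted at the origin on the work surface. World frame = base frame: x ahead of the robot, y to its left, z up, the work surface at z = 0. Lengths are in m, angles in rad, forces in N, time in s.
With the tool pointing down it reaches from about 0.3 to 0.775 m from the base axis. Payload 14.6 kg.
Tool frame: the origin (TCP) lies midway between the tips of the shut fingers; the grasp point (between the pads) lies 19 mm behind it; z points along the fingers, y is the line along which they close (so a half turn about z gives the same grasp; the last joint's range is limited). The gripper opens to 94 mm and grips with 3 to 60 N. Pads are 16 mm wide; open, the fingers measure 119 mm over their backs; the gripper's body (75 mm by 177 mm) begins 78 mm behind the grasp point.
Start: joints at [1.262, 0.3, 1.521, -0, 1.321, -0.067], TCP at [0.132, 0.534, 0.205] pointing down, gripper open.
Joint ranges: [-3.03, 3.03], [-0.79, 2.21], [0.23, 2.52], [-1.04, 4.18], [0, 3.07], [-2.55, 2.55]. Speed limits (rad/s): [2.22, 2.22, 2.57, 3.14, 3.14, 3.14].

### API

Orientations are given as [roll, pitch, yaw] about the fixed x, y, z axes, in that order (R = Rz(yaw) Ry(pitch) Rx(roll)).
In Python, from station import ctrl gives the robot as it stands. The module is installed in compiled form; this text tells all that it offers.
- The arm moves only by the tool servo_tool, never from a script. Its argument "plan" is a list of rows, each a list of 7 numbers: the opening in per cent of the stroke, from 0 (shut) to 100 (fully open), then the shift along the tool's x, y, z in m, then the turn, a rotation vector about the tool's x, y, z in rad. A call has exactly 8 rows; each row shifts and turns the commanded pose from where the row before left it, along the tool's axes as they then stand; what a row does not reach is not made up. A row lasts 1/8 s, in which the tool goes at most 62.5 mm and 10.7 degrees, less where a joint would pass 70% of its speed; a pose out of reach is approached as far as the arm can. A call with a gripper value outside its range is refused whole. The fingers move at their own pace and stop on an object; "force" is the grip in N (left out, the last holds). Time passes only in rows, so rows that do not move let the fingers close, or fill a call up. It gives the time, the measured TCP pose, the force, the opening and the grip force at its end, in the units of the state.
- ctrl.get_obs(): the state, without advancing time (a new reading comes with each control period).
- ctrl.camera(name): name is "side" or "top"; returns a dict with "pixels" (480x640x3 uint8, red, green, blue), "z_map" (480x640 float32, m along the optical axis (not along the pixel's ray), 0 where there is no reading), "mtx" (3x3 intrinsics, pixels), "pose" (4x4, takes a point from camera to world coordinates). Camera axes: x right, y up, looking along -z (the intrinsics and any distortion apply to the point x, -y, -z); pixel columns grow to the right and rows downward; lengths in m; the calibration is good to about 2 mm. A picture is of the moment at which its call begins.
- ctrl.hand_in(): hands the job in; it is judged then, once.
The state is a dict: "time_s": time; "qpos": joint angles; "joint_vel": joint speeds; "tau": joint torques, N m; "ee_pos": TCP position; "eef_rot": TCP orientation; "force": force on the tool from outside, world axes, zero at the start; "moment": the same for the moment, N m; "grip_width": finger opening in m; "grip_force": force on a finger pad.
Only numpy, scipy, OpenCV 4.12 (cv2) and the standard library are available. Lean on these libraries where they do the work, as an engineer would, in place of code of your own. Each camera call takes 0.05 s, during which the arm holds its last target. There are 200 camera calls.

### The job

Press the cap of the water mister fully down and let it spring back up, to wet the ring of the spring cradle that its nozzle points at; then pick up the round-bellied stone flask, keep it upright, seat its belly in the ring and push it down until the ring reaches the bottom of its travel. Finish while still holding the flask pressed fully down, so that I can start carving: do not let go or ease off at the end. Leave the other stone pieces where they stand.

Things in the scene. Friction and masses are not known exactly. Their poses are not given: they have to be found in the camera images.
- flask: Loose dark stone flask, 120 mm tall: foot 30 mm across, round belly (sphere 62 mm across, centre 33 mm up), straight neck 24 mm across from 62 to 114 mm up, lip 29 mm across above. Round about its z axis. 175 to 325 g. Origin: centre of its underside; z up the neck. Starts upright in one of three places among other stone pieces, at the robot's right.
- flask_belly (a point): Centre of the flask's spherical belly, 33 mm above its underside on its axis.
- flask_neck (a point): Point on the flask's axis in the straight neck, 92 mm above its underside: a good place to grip.
- cradle: Spring ring cradle bolted to the bench: steel plate 110 x 110 x 8 mm, on it an open grey cup 92 mm across, rim 32 mm up; above it an aluminium ring on three sprung legs. Origin: centre of the plate's underside, on the ring's axis; z up; x roughly towards the mister. At the robot's left.
- ring_top (a point): Centre of the ring's top face; moves with the ring. Ring 76 mm across, hole 48 mm, 10 mm thick; its top is 62 mm above the bench when up. With the flask seated, the belly rests on the hole's edge: belly centre about 19.5 mm above this point, the flask's underside 13.5 mm below it.
- cradle_ring (a joint): How far the ring is pushed down: 0 up, 0.016 m at the bottom stop. A spring carries it: it does not sink under the flask's weight alone (begins to move at about 5 N), 13 N at the bottom, stiffness 500 N/m; it springs back when eased.
- mister: White water mister fixed to the bench on a steel disc 76 mm across: bottle 52 mm across, neck 28 mm across up to 108 mm, dark grey cap above. It stands 150 to 170 mm beyond the cradle. Origin: centre of its underside; z up; its nozzle, a spout on the cap reaching 26 mm from the axis, points along -x of the body, to the cradle.
- cap_top (a point): Centre of the flat top of the mister's dark grey cap, which is 30 mm in diameter and 14 mm high; 132 mm above the bench when the cap is up. It moves with the cap.
- mister_cap (a joint): How far the mister's cap is pressed: 0 up, 0.010 m fully down. Spring: 2.5 N to start, 7.5 N fully down; it comes back up when let go.
- square_flask: Bystander: loose dark stone flask with a square body 50 x 50 x 58 mm and a neck 24 mm in diameter, 104 mm tall in all. Origin: centre of its underside.
- seal_stone: Bystander: loose upright dark stone block 36 x 36 x 70 mm with a round knob on top, 87 mm tall in all. Origin: centre of its underside.
- ink_slab: Bystander: loose flat dark stone slab 100 x 75 x 20 mm. Origin: centre of its underside.

How it is judged:
On the way, in this order (a step that is already met when the one before it is completed fails the run):
1. the robot presses the mister's cap down, at least 7 of its 10 mm (value of joint mister_cap above 0.007 m and contact force between any of the fingers, the arm and mister above 1 N), for 0.1 s.
2. the cap is let back up, within 2 mm of its top (value of joint mister_cap below 0.002 m), for 0.1 s.
3. the flask sits upright with its belly in the ring (horizontal distance between flask_belly and ring_top below 0.006 m and z of flask_belly in the frame of ring_top between 0.012 and 0.026 m and angle between flask's own z axis and vertical below 0.15 rad and contact force between flask and cradle above 0.5 N), for 0.1 s.
At the end, for the whole second after the job is handed in: Belly seated in the ring (axes within 6 mm, belly centre 12 to 26 mm above ring top, tilt under 0.15 rad); ring held down over 12 of its 16 mm; robot on flask over 2 N, flask on cradle over 5 N; flask at rest (under 20 mm/s); mister cap within 2 mm of its top (horizontal distance between flask_belly and ring_top below 0.006 m and z of flask_belly in the frame of ring_top between 0.012 and 0.026 m and angle between flask's own z axis and vertical below 0.15 rad and value of joint cradle_ring above 0.012 m and contact force between flask and cradle above 5 N and contact force between any of the fingers, the arm and flask above 2 N and linear speed of flask below 0.02 m/s and value of joint mister_cap below 0.002 m); the arm keeps its last pose, push and grip.
It fails at once if the flask is tipped more than 0.6 rad (angle between flask's own z axis and vertical above 0.6 rad).
It fails at once if the square-bodied flask is moved by more than 30 mm (distance of square_flask from where it was at the start of the episode above 0.03 m).
It fails at once if the seal stone is moved by more than 30 mm (distance of seal_stone from where it was at the start of the episode above 0.03 m).
It fails at once if the ink slab is moved by more than 30 mm (distance of ink_slab from where it was at the start of the episode above 0.03 m).
It also fails if it takes over 51 s, if anything falls off the work surface, if the arm or the gripper's body presses on something with over 40 N, if the wrist force passes 120 N, or if a joint passes its speed limit or range.

## Working session

There is one attempt and no reset: what is moved stays moved. The work goes in short steps, Python scripts to look and compute and a tool call to move; the robot and the scene stay as the last step left them, time stands still between calls to the robot, and variables do not carry over. Pictures are saved under pics/ and viewed, at most 10 in all, crops included, and the job is handed in when it is done.

Besides the shell and the picture viewer there is one more tool, called after "Emit:" as a command line: name --pt "numbers of a row" for each row, then --argument value for the rest. servo_tool: Moves the arm, as the interface text tells. Its arguments: {"type":"object","properties":{"plan":{"type":"array","items":{"type":"array","items":{"type":"number"}}},"force":{"type":"number"}},"required":["plan"]}

```bash
mkdir -p pics; cat > h.py <<'E'
import numpy as np, cv2
from station import ctrl
def cloud(c):
    z=c["z_map"].astype(float); K=c["mtx"]; v,u=np.mgrid[0:480,0:640]
    P=np.stack([(u-K[0,2])/K[0,0]*z,-(v-K[1,2])/K[1,1]*z,-z],-1)
    W=P@c["pose"][:3,:3].T+c["pose"][:3,3]; W[z==0]=np.nan
    return W
E
python3 - <<'E'
from h import *
o=ctrl.get_obs(); print(o)
for n in("top","side"):
    c=ctrl.camera(n); cv2.imwrite(f"pics/{n}0.png",c["pixels"][:,:,::-1]); np.savez(f"{n}0.npz",**c); print(n,c["pose"],c["mtx"],[k for k in c])
E
```

```text
{'time_s': 0.0, 'qpos': array([ 1.26242646e+00,  3.00454979e-01,  1.52160318e+00,  3.36095065e-06,
        1.32064504e+00, -6.66220822e-02]), 'joint_vel': array([-0.0010661 ,  0.00076837,  0.00133988, -0.00130007,  0.00044465,
        0.000122  ]), 'tau': array([ 2.04812983e-03, -5.31811059e+01, -3.52730048e+01,  7.09532993e-02,
        2.44644616e-02, -1.25809993e-04]), 'ee_pos': array([0.13160549, 0.53375746, 0.20488581]), 'eef_rot': array([-3.14048479e+00, -7.71803882e-05,  2.89984399e+00]), 'force': array([-0.27671418, -0.20137562,  0.11603463]), 'moment': array([ 0.01186731, -0.00614542, -0.00834157]), 'grip_force': 0.0, 'grip_width': 0.09384608000713154}
top [[-0.02353077  0.98173214 -0.18880758  0.37974351]
 [-0.99857449 -0.03213138 -0.04262105 -0.09244499]
 [-0.0479091   0.18753552  0.98108876  0.86425304]
 [ 0.          0.          0.          1.        ]] [[485.51973666   0.         320.11203436]
 [  0.         485.51973666 228.49245174]
 [  0.           0.           1.        ]] ['pixels', 'z_map', 'mtx', 'pose']
side [[ 0.67288907  0.40486458 -0.61911628 -0.05422937]
 [-0.73957041  0.3500901  -0.5748674  -0.62514019]
 [-0.01599697  0.84470207  0.53499767  0.64559199]
 [ 0.          0.          0.          1.        ]] [[494.8726299    0.         315.02429046]
 [  0.         494.8726299  243.06017053]
 [  0.           0.           1.        ]] ['pixels', 'z_map', 'mtx', 'pose']
```

View pics/top0.png

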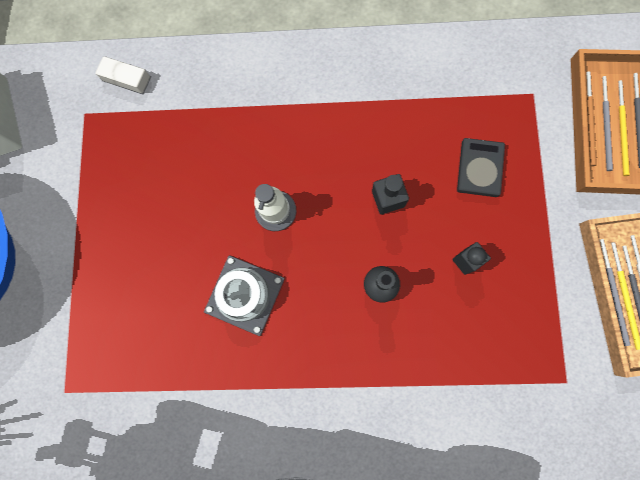

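View pics/side0.png

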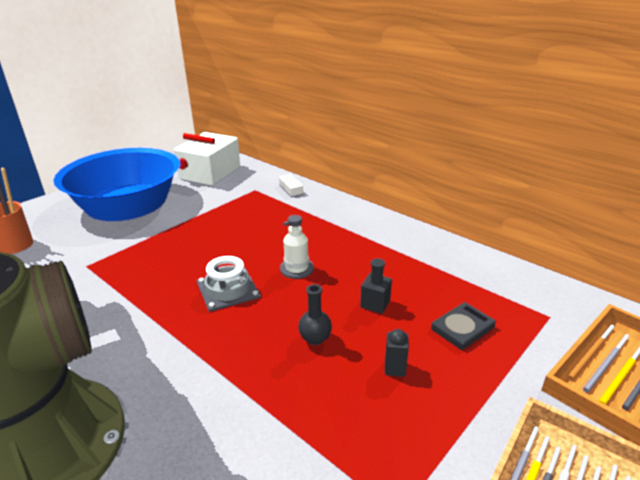

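The top view shows the cradle at (241,294), the mister cap at (266,194), the round flask at (381,284) with its lip at about (386,279), the square flask at (391,192), the seal stone at (472,257) and the slab at (481,168). The side view agrees. Next I'll measure them.

```bash
cat > m.py <<'E'
from h import *
from scipy.optimize import least_squares
def circ(P,r=None):
    f=lambda p:np.hypot(P[:,0]-p[0],P[:,1]-p[1])-(p[2] if r is None else r)
    x0=[*np.median(P[:,:2],0)]+([0.02] if r is None else [])
    return least_squares(f,x0,loss='soft_l1',f_scale=.001).x
D={}
for n in("top","side"):
    c=np.load(f"{n}0.npz"); D[n]=cloud(c)
W=D["top"]
def near(W,px,r):
    a=D["top"][px[1],px[0]][:2]; return W[(np.hypot(W[...,0]-a[0],W[...,1]-a[1])<r)]
for nm,px,r,lo,hi in[("cap",(266,192),.03,.127,.14),("ring",(241,294),.06,.057,.068),("lip",(386,279),.03,.115,.128),("flaskneck",(386,279),.05,.066,.112),("belly",(381,284),.06,.01,.058),("sq",(391,192),.06,.05,.125),("seal",(472,257),.06,.05,.1)]:
    for n in D:
        P=near(D[n],px,r); P=P[(P[:,2]>lo)&(P[:,2]<hi)]
        if len(P)<8: print(nm,n,len(P)); continue
        print(nm,n,len(P),"med",np.median(P,0).round(4),"min",P.min(0).round(4),"max",P.max(0).round(4),"mid",((P.min(0)+P.max(0))/2).round(4),"circ",circ(P).round(4))
        if nm=="belly":
            s=least_squares(lambda p:np.linalg.norm(P-p[:3],axis=1)-.031,[*P.mean(0)],loss='soft_l1',f_scale=.001).x; print("  sphere",s.round(4))
        if nm in("cap","lip","ring"):
            (x,y),rr=cv2.minEnclosingCircle(P[:,:2].astype(np.float32)); print("  enc",x,y,rr)
        if nm=="flaskneck": print("  r12",circ(P,.012).round(4))
for n in D: 
  for u,v in [(150,250),(300,330)]: print(n,D[n][v,u].round(4))
E
python3 m.py
```

```text
cap top 303 med [0.5792 0.0261 0.132 ] min [0.5567 0.0107 0.1271] max [0.5954 0.0401 0.1356] mid [0.576  0.0254 0.1314] circ [0.5791 0.0258 0.011 ]
  enc 0.5757626891136169 0.02762863039970398 0.020327430218458176
cap side 117 med [0.578  0.0231 0.1322] min [0.5566 0.0077 0.1272] max [0.5968 0.0391 0.1359] mid [0.5767 0.0234 0.1315] circ [0.5809 0.0226 0.012 ]
  enc 0.5768392086029053 0.024280047044157982 0.020896065980196
ring top 1000 med [0.4292 0.0816 0.0622] min [0.3924 0.0445 0.057 ] max [0.4668 0.1197 0.0675] mid [0.4296 0.0821 0.0622] circ [0.43   0.0815 0.0315]
  enc 0.43040499091148376 0.08219926059246063 0.03811299428343773
ring side 490 med [0.4288 0.0776 0.0624] min [0.3928 0.0417 0.057 ] max [0.4697 0.1177 0.0668] mid [0.4313 0.0797 0.0619] circ [0.43   0.0775 0.0316]
  enc 0.431241512298584 0.08058696985244751 0.039160601794719696
lip top 273 med [ 0.441  -0.1585  0.1203] min [ 0.4277 -0.1724  0.1162] max [ 0.4537 -0.1448  0.1242] mid [ 0.4407 -0.1586  0.1202] circ [ 0.4407 -0.1586  0.0099]
  enc 0.44081246852874756 -0.1587429940700531 0.014338040724396706
lip side 155
[... 1085 characters left out ...]
] max [ 0.6272 -0.1517  0.1082] mid [ 0.5975 -0.1807  0.0791] circ [ 0.5945 -0.1791  0.0164]
sq side 664 med [ 0.5906 -0.188   0.0603] min [ 0.5678 -0.2125  0.0504] max [ 0.6269 -0.1536  0.1079] mid [ 0.5974 -0.183   0.0792] circ [ 0.6049 -0.1786  0.0193]
seal top 552 med [ 0.4768 -0.3055  0.0731] min [ 0.4556 -0.3323  0.0503] max [ 0.5019 -0.2867  0.0893] mid [ 0.4787 -0.3095  0.0698] circ [ 0.4782 -0.3084  0.0142]
seal side 556 med [ 0.4715 -0.3174  0.071 ] min [ 0.4556 -0.3356  0.05  ] max [ 0.5032 -0.2884  0.0886] mid [ 0.4794 -0.312   0.0693] circ [ 0.4765 -0.314   0.0131]
top [0.5157 0.2563 0.0031]
top [ 0.3667 -0.0158  0.0038]
side [0.4071 0.3432 0.0035]
side [ 0.4142 -0.1494  0.0392]
```

Emit:
servo_tool --pt "0 -0.02 -0.014 0 0 0 0" --pt "0 -0.04 -0.028 0 0 0 0" --pt "0 -0.04 -0.028 0 0 0 0" --pt "0 -0.04 -0.028 0 0 0 0" --pt "0 -0.04 -0.028 0 0 0 0" --pt "0 -0.04 -0.028 0 0 0 0" --pt "0 -0.04 -0.028 0 0 0 0" --pt "0 -0.04 -0.028 0 0 0 0" --force 45

```text
time_s: 1.1
ee_pos: [0.3734, 0.2569, 0.2054]
eef_rot: [-3.141, -0.0, 2.9]
force: [0.9, 0.4, -0.5]
grip_width: 0.0177
grip_force: 0.0
```

Emit:
servo_tool --pt "0 -0.04 -0.028 0 0 0 0" --pt "0 -0.04 -0.028 0 0 0 0" --pt "0 -0.04 -0.028 0 0 0 0" --pt "0 -0.04 -0.028 0 0 0 0" --pt "0 -0.04 -0.028 0.01 0 0 0" --pt "0 -0.037 -0.0255 0.015 0 0 0" --pt "0 -0.02 -0.014 0.02 0 0 0" --pt "0 0 0 0 0 0 0"

```text
time_s: 2.1
ee_pos: [0.5789, 0.0214, 0.1584]
eef_rot: [-3.141, -0.004, 2.898]
force: [-0.5, -0.8, 1.1]
grip_width: 0.0006
grip_force: 0.0
```

Emit:
servo_tool --pt "0 0 0.003 0.01 0 0 0" --pt "0 0 0 0.01 0 0 0" --pt "0 0 0 0.005 0 0 0" --pt "0 0 0 0.004 0 0 0" --pt "0 0 0 0.003 0 0 0" --pt "0 0 0 0.003 0 0 0" --pt "0 0 0 0.001 0 0 0" --pt "0 0 0 0 0 0 0"

```text
time_s: 3.1
ee_pos: [0.58, 0.0256, 0.1248]
eef_rot: [3.141, 0.0, 2.9]
force: [-3.4, 2.6, 5.3]
grip_width: 0.0
grip_force: 3.0
```

Emit:
servo_tool --pt "0 0 0 0.001 0 0 0" --pt "0 0 0 0.001 0 0 0" --pt "0 0 0 0.001 0 0 0" --pt "0 0 0 0.0005 0 0 0" --pt "0 0 0 0.0005 0 0 0" --pt "0 0 0 0 0 0 0" --pt "0 0 0 0 0 0 0" --pt "0 0 0 0 0 0 0"

```text
time_s: 4.1
ee_pos: [0.5801, 0.0256, 0.1221]
eef_rot: [3.141, 0.001, 2.9]
force: [-8.3, 2.9, 18.2]
grip_width: 0.0005
grip_force: 8.9
```

Emit:
servo_tool --pt "0 0 0 -0.005 0 0 0" --pt "0 0 0 -0.01 0 0 0" --pt "0 0 0 -0.015 0 0 0" --pt "0 0 0 -0.02 0 0 0" --pt "0 0 0 -0.02 0 0 0" --pt "0 0 0 -0.01 0 0 0" --pt "50 0.008 -0.02 0 0 0 0" --pt "100 0.016 -0.037 0 0 0 0"

```text
time_s: 5.1
ee_pos: [0.5427, -0.0243, 0.2002]
eef_rot: [-3.141, -0.0, 2.901]
force: [1.1, -0.1, 1.5]
grip_width: 0.0169
grip_force: 0.0
```

Emit:
servo_tool --pt "100 0.016 -0.037 0 0 0 0" --pt "100 0.016 -0.037 0 0 0 0" --pt "100 0.016 -0.037 0 0 0 0" --pt "100 0.012 -0.029 0 0 0 0" --pt "100 0.007 -0.016 0 0 0 0" --pt "100 0 0 0 0 0 0" --pt "100 0 0 0 0 0 0" --pt "100 0 0 0 0 0 0"

```text
time_s: 6.1
ee_pos: [0.441, -0.159, 0.2003]
eef_rot: [3.141, -0.0, 2.901]
force: [0.0, 0.2, 0.5]
grip_width: 0.0935
grip_force: 0.0
```

```bash
python3 - <<'E'
from h import *
o=ctrl.get_obs(); print(o["time_s"],o["ee_pos"],o["eef_rot"],o["qpos"],o["force"])
c=ctrl.camera("side"); W=cloud(c)
m=(np.hypot(W[...,0]-.58,W[...,1]-.0245)<.03)&(W[...,2]>.1); print(np.percentile(W[m][:,2],[50,90,98]), np.median(W[m],0))
cv2.imwrite("pics/side1.png",c["pixels"][:,:,::-1])
E
```

```text
6.1 [ 0.44101516 -0.15901317  0.20034317] [ 3.14149991e+00 -2.30420965e-04  2.90082265e+00] [-4.24231302e-01  1.22835479e-01  1.74773706e+00  5.14422261e-05
  1.27126359e+00 -1.75427280e+00] [0.01188274 0.15156166 0.51335223]
[0.126767   0.13130391 0.13368093] [0.56902467 0.0287705  0.126767  ]
```

View pics/side1.png

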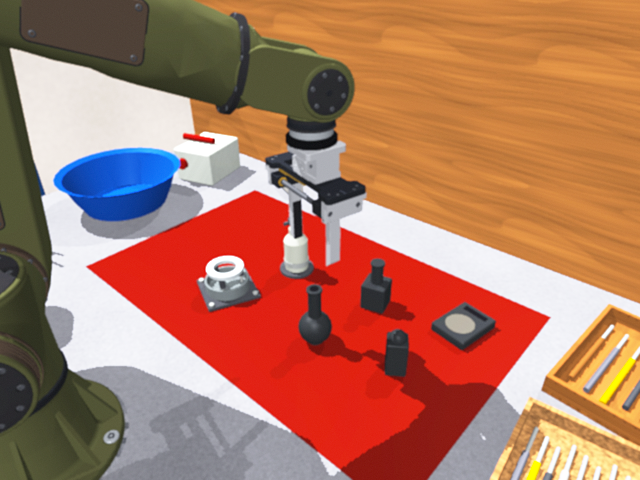

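The gripper hangs centred over the flask, whose lip is at (314,288), with the fingers at (297,230) and (333,260). The other pieces haven't moved. Next is lowering and gripping.

Emit:
servo_tool --pt "100 0 0 0.012 0 0 0" --pt "100 0 0 0.025 0 0 0" --pt "100 0 0 0.025 0 0 0" --pt "100 0 0 0.025 0 0 0" --pt "100 0 0 0.02 0 0 0" --pt "100 0 0 0.014 0 0 0" --pt "100 0 0 0.006 0 0 0" --pt "100 0 0 0 0 0 0" --force 25

```text
time_s: 7.15
ee_pos: [0.4406, -0.1596, 0.0734]
eef_rot: [3.142, -0.0, 2.9]
force: [0.9, -0.2, 1.0]
grip_width: 0.094
grip_force: 0.0
```

Emit:
servo_tool --pt "50 0 0 0 0 0 0" --pt "35 0 0 0 0 0 0" --pt "30 0 0 0 0 0 0" --pt "20 0 0 0 0 0 0" --pt "10 0 0 0 0 0 0" --pt "0 0 0 0 0 0 0" --pt "0 0 0 0 0 0 0" --pt "0 0 0 0 0 0 0" --force 45

```text
time_s: 8.15
ee_pos: [0.4406, -0.1596, 0.0735]
eef_rot: [3.142, -0.0, 2.9]
force: [-0.2, 0.2, 0.0]
grip_width: 0.0273
grip_force: 45.0
```

Width is 27 mm where the neck should give 24, so I'll lift a little and check.

Emit:
servo_tool --pt "0 0 0 0 0 0 0" --pt "0 0 0 -0.005 0 0 0" --pt "0 0 0 -0.01 0 0 0" --pt "0 0 0 -0.015 0 0 0" --pt "0 0 0 -0.015 0 0 0" --pt "0 0 0 -0.005 0 0 0" --pt "0 0 0 0 0 0 0" --pt "0 0 0 0 0 0 0"

```text
time_s: 9.15
ee_pos: [0.4404, -0.1596, 0.123]
eef_rot: [3.141, -0.001, 2.9]
force: [-0.2, -0.2, -2.1]
grip_width: 0.0274
grip_force: 45.0
```

```bash
python3 - <<'E'
from h import *
o=ctrl.get_obs(); print(o["ee_pos"],o["force"],o["grip_width"])
c=ctrl.camera("side"); np.savez("side2.npz",**c)
cv2.imwrite("pics/side2.png",cv2.resize(c["pixels"][200:380,220:420,::-1],(800,600*6//5*1)[:2] if 0 else (660,594),interpolation=cv2.INTER_CUBIC))
E
```

```text
[ 0.44036621 -0.15955104  0.12303257] [-0.18782404 -0.15142259 -2.13650346] 0.027411658839801813
```

View pics/side2.png

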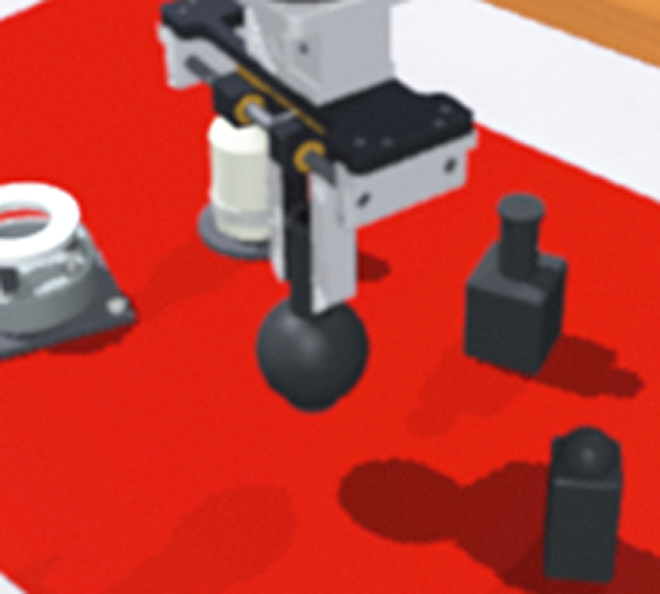

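The flask is held and hangs under the fingers with its belly at crop (312,350); it looks upright and the neighbours are untouched. I'll check the belly centre against the TCP.

```bash
cat > belly.py <<'E'
from h import *
from scipy.optimize import least_squares
def belly(guess):
    out=[]
    for n in("top","side"):
        W=cloud(ctrl.camera(n)).reshape(-1,3); g=np.array(guess)
        for _ in range(3):
            d=np.linalg.norm(W-g,axis=1); P=W[(abs(d-.031)<.006)&(W[:,2]<g[2]+.024)]
            if len(P)<30: break
            g=least_squares(lambda p:np.linalg.norm(P-p,axis=1)-.031,g,loss='soft_l1',f_scale=.001).x
        out.append((n,len(P),g.round(4)))
    return out
E
python3 - <<'E'
from belly import *
print(belly([.4405,-.1595,.083]))
E
```

```text
[('top', 59, array([ 0.4408, -0.1593,  0.0829])), ('side', 726, array([ 0.4429, -0.1599,  0.0831]))]
```

Emit:
servo_tool --pt "0 0 0 -0.015 0 0 0" --pt "0 0.003 0.01 -0.02 0 0 0" --pt "0 0.008 0.027 -0.007 0 0 0" --pt "0 0.01 0.035 0 0 0 0" --pt "0 0.01 0.035 0 0 0 0" --pt "0 0.01 0.035 0 0 0 0" --pt "0 0.01 0.035 0 0 0 0" --pt "0 0.009 0.03 0 0 0 0"

```text
time_s: 10.3
ee_pos: [0.4319, 0.057, 0.1665]
eef_rot: [3.141, 0.001, 2.9]
force: [-0.0, 0.3, -1.9]
grip_width: 0.0271
grip_force: 45.0
```

Emit:
servo_tool --pt "0 0.005 0.015 0 0 0 0" --pt "0 0.003 0.009 0 0 0 0" --pt "0 0 0 0 0 0 0" --pt "0 0 0 0.01 0 0 0" --pt "0 0 0 0.005 0 0 0" --pt "0 0 0 0 0 0 0" --pt "0 0 0 0 0 0 0" --pt "0 0 0 0 0 0 0"

```text
time_s: 11.3
ee_pos: [0.43, 0.0809, 0.1506]
eef_rot: [3.142, 0.0, 2.9]
force: [0.5, -1.1, -1.5]
grip_width: 0.0275
grip_force: 45.0
```

```bash
python3 - <<'E'
from belly import *
o=ctrl.get_obs(); print(o["time_s"],o["ee_pos"],o["eef_rot"],o["force"])
print(belly(o["ee_pos"]-[0,0,.04]))
# ring outer-edge fit, before/now
from scipy.optimize import least_squares
for n in("top","side"):
    for c in (np.load(f"{n}0.npz"),ctrl.camera(n)):
        W=cloud(c); P=W[(np.hypot(W[...,0]-.43,W[...,1]-.081)<.046)&(abs(W[...,2]-.062)<.003)][:,:2]
        # robust centre: maximise points inside annulus 24..38
        best=min((( (np.abs(np.hypot(P[:,0]-x,P[:,1]-y)-.031)-.007).clip(0)**2).sum(),x,y) for x in np.arange(.422,.438,.0005) for y in np.arange(.073,.089,.0005))
        print(n,len(P),best)
i=ctrl.camera("side")["pixels"]; cv2.imwrite("pics/side3.png",cv2.resize(i[160:340,140:340,::-1],(660,594),interpolation=cv2.INTER_CUBIC))
E
```

```text
11.3 [0.42999524 0.08087056 0.15062019] [3.14150617e+00 3.52771467e-04 2.89973114e+00] [ 0.48674573 -1.08476492 -1.47029404]
[('top', 0, array([0.43  , 0.0809, 0.1106])), ('side', 620, array([0.4325, 0.0806, 0.1107]))]
top 940 (np.float64(1.788283726366102e-06), np.float64(0.43), np.float64(0.082))
top 12 (np.float64(0.0), np.float64(0.422), np.float64(0.073))
side 434 (np.float64(1.7979422734591034e-05), np.float64(0.4315), np.float64(0.08))
side 340 (np.float64(2.2102491379531848e-05), np.float64(0.4315), np.float64(0.0795))
```

View pics/side3.png

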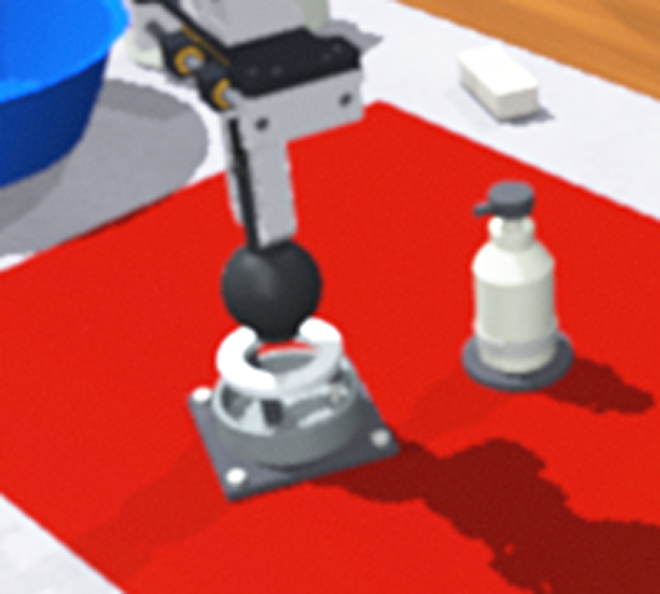

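The flask belly is at crop (272,288), centred over the ring at (280,357) to within about 1 mm. The mister cap at (510,200) is back up. Now seat it.

Emit:
servo_tool --pt "0 0 0 0.008 0 0 0" --pt "0 0 0 0.01 0 0 0" --pt "0 0 0 0.006 0 0 0" --pt "0 0 0 0.003 0 0 0" --pt "0 0 0 0.002 0 0 0" --pt "0 0 0 0.001 0 0 0" --pt "0 0 0 0 0 0 0" --pt "0 0 0 0 0 0 0" --force 55

```text
time_s: 12.55
ee_pos: [0.4301, 0.081, 0.1207]
eef_rot: [3.141, 0.001, 2.9]
force: [0.5, 1.9, 3.0]
grip_width: 0.027
grip_force: 55.0
```

Emit:
servo_tool --pt "0 0 0 0.002 0 0 0" --pt "0 0 0 0.002 0 0 0" --pt "0 0 0 0.002 0 0 0" --pt "0 0 0 0.002 0 0 0" --pt "0 0 0 0.002 0 0 0" --pt "0 0 0 0.002 0 0 0" --pt "0 0 0 0.001 0 0 0" --pt "0 0 0 0 0 0 0"

```text
time_s: 13.55
ee_pos: [0.4304, 0.081, 0.1078]
eef_rot: [3.141, 0.001, 2.9]
force: [1.1, 2.7, 10.1]
grip_width: 0.027
grip_force: 55.0
```

Emit:
servo_tool --pt "0 0 0 0.001 0 0 0" --pt "0 0 0 0.001 0 0 0" --pt "0 0 0 0.001 0 0 0" --pt "0 0 0 0.0005 0 0 0" --pt "0 0 0 0 0 0 0" --pt "0 0 0 0 0 0 0" --pt "0 0 0 0 0 0 0" --pt "0 0 0 0 0 0 0"

```text
time_s: 14.55
ee_pos: [0.431, 0.0811, 0.1051]
eef_rot: [3.14, 0.003, 2.9]
force: [1.3, 1.7, 16.6]
grip_width: 0.0271
grip_force: 55.0
```

```bash
python3 - <<'E'
from belly import *
o=ctrl.get_obs(); print(o["time_s"],o["ee_pos"],o["eef_rot"],o["force"])
print(belly(o["ee_pos"]-[0,0,.04]))
W=cloud(ctrl.camera("side")); r=np.hypot(W[...,0]-.4315,W[...,1]-.08)
P=W[(r>.027)&(r<.038)&(W[...,2]>.036)&(W[...,2]<.066)]; print(len(P),np.histogram(P[:,2],np.arange(.036,.068,.002)))
m=(np.hypot(W[...,0]-.58,W[...,1]-.0245)<.012); print("cap",np.percentile(W[m][:,2],[50,90]))
E
```

```text
14.55 [0.43101248 0.08114572 0.105102  ] [3.14035874e+00 2.95835669e-03 2.89983336e+00] [ 1.27323591  1.71848654 16.62405801]
[('top', 0, array([0.431 , 0.0811, 0.0651])), ('side', 642, array([0.4326, 0.0806, 0.0646]))]
397 (array([  6,  25,  24,  30,  57, 113,  36,   0,   4,   9,  14,  19,  17,
        24,  19,   0]), array([0.036, 0.038, 0.04 , 0.042, 0.044, 0.046, 0.048, 0.05 , 0.052,
       0.054, 0.056, 0.058, 0.06 , 0.062, 0.064, 0.066, 0.068]))
cap [0.11003189 0.13337222]
```

The ring top is at about 0.046 m, its bottom stop. The belly centre sits about 19 mm above it, I'm pushing with about 17 N, and the cap is up. Handing in.

```bash
python3 -c "
from station import ctrl
print(ctrl.hand_in()); print(ctrl.get_obs()['force'])"
```

```text
the job is handed in; nothing more can be done
None
the job is handed in; nothing more can be done
```

The job is handed in; no verdict came back. The mister cap was pressed fully and sprang back up, and the flask sits upright in the ring, held at the bottom stop with about 17 N, with the other stones never touched.

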